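Load the strainer steriliser

TASK

Hang every tea strainer basket that is on the counter by its wire bail inside the countertop steriliser, each on a peg of its own: to get in, pull up the spring plunger knob on the cover and slide the cover fully open until the pin clicks into the open position. When all are hanging clear of the chamber floor, pull the knob again, slide the cover fully shut so that the pin clicks home, and only then press the start button; do not push the mug, jar and bowl about.

Things in the scene. Friction and masses are not known exactly. Their poses are not given: they have to be found in the camera images.
- station: fixed steriliser. Origin on the counter under the chamber's middle; +x away from the robot, +y the way the cover opens. Chamber under the cover: inside x -65..88, y -125..133, floor z 8, rim z 150 mm. Machine half y 133..395 mm, top z 128 mm between side rails 22 mm high; it carries the start button. Latch rail along the robot's side: x -103..-73 mm, top z 140 mm, two pin holes 250 mm apart
- cover (a joint): aluminium sliding cover, 199 x 262 x 8 mm, top at z = 162 mm; 0 m = fully shut (end stop), 0.25 m = fully open (end stop), slides along the station's +y; friction about 1.5 N. Locked at both ends by the plunger's pin, which drops in by itself within 2.5 mm of the end. Open, it hides the start button
- plunger (a joint): lift of the spring plunger in m: 0 = pin fully dropped in a hole (locked), 0.010 = pin resting on top of the rail between the holes, 0.018 = upper stop. The pin clears the rail above 0.010; spring 5 N at 0, 7.5 N at 0.010. It must be held up until the cover has left the hole
- knob (a point): centre of the plunger knob, an upright black cylinder 30 mm in diameter and 32 mm tall that stands on the cover's edge on the robot's side; its lower end is 18 mm above the cover's top. It moves with cover and plunger and is also the cover's handle
- start_top (a point): top centre of the start button (grey, 30 mm in diameter, in a black collar) on top of the machine half, z = 150 mm, free to reach only when the cover is shut; pressed straight down, 5 N at full travel
- start (a joint): travel of the start button in m: 0 = up, 0.006 = fully pressed; counts as pressed above 0.004; springs back
- peg1 (a point): hanging point on top of a peg, at station y = -80, z = 104 mm; axes as the station's. The peg is an 8 mm round level steel bar from the chamber wall on the robot's side (wall face 44 mm behind this point), pointing along +x away from the robot; it ends about 22 mm beyond this point in an upturned tip, whose top is 10 mm above the peg's top
- peg2 (a point): hanging point on top of a peg, at station y = 0, z = 104 mm; axes as the station's. The peg is an 8 mm round level steel bar from the chamber wall on the robot's side (wall face 44 mm behind this point), pointing along +x away from the robot; it ends about 22 mm beyond this point in an upturned tip, whose top is 10 mm above the peg's top
- peg3 (a point): hanging point on top of a peg, at station y = 80, z = 104 mm; axes as the station's. The peg is an 8 mm round level steel bar from the chamber wall on the robot's side (wall face 44 mm behind this point), pointing along +x away from the robot; it ends about 22 mm beyond this point in an upturned tip, whose top is 10 mm above the peg's top
- basket1: tea strainer basket, may be absent: steel cup 56 mm wide, 50 mm tall, 130 g; wire bail (5 mm wire) in its y-z plane, legs at y = +-25 mm, peaked at the middle, with a black grip on the peak, 14 (x) x 34 (y) mm, z 95 to 132 mm. Origin at the centre of its underside, z up. The window from rim (z 50) to peak (z 89 mm) takes a peg along its x axis. Hung, its underside is 15 mm above the counter
- basket1_bail (a point): underside of the peak of the bail, where a peg bears, 89 mm above the basket's underside; coincides with the peg's hanging point when hung well. Absent with its basket
- basket2: tea strainer basket, may be absent: steel cup 56 mm wide, 50 mm tall, 130 g; wire bail (5 mm wire) in its y-z plane, legs at y = +-25 mm, peaked at the middle, with a black grip on the peak, 14 (x) x 34 (y) mm, z 95 to 132 mm. Origin at the centre of its underside, z up. The window from rim (z 50) to peak (z 89 mm) takes a peg along its x axis. Hung, its underside is 15 mm above the counter
- basket2_bail (a point): underside of the peak of the bail, where a peg bears, 89 mm above the basket's underside; coincides with the peg's hanging point when hung well. Absent with its basket
- basket3: tea strainer basket, may be absent: steel cup 56 mm wide, 50 mm tall, 130 g; wire bail (5 mm wire) in its y-z plane, legs at y = +-25 mm, peaked at the middle, with a black grip on the peak, 14 (x) x 34 (y) mm, z 95 to 132 mm. Origin at the centre of its underside, z up. The window from rim (z 50) to peak (z 89 mm) takes a peg along its x axis. Hung, its underside is 15 mm above the counter
- basket3_bail (a point): underside of the peak of the bail, where a peg bears, 89 mm above the basket's underside; coincides with the peg's hanging point when hung well. Absent with its basket
- mug: bystander, not to be moved: white mug 76 mm across, 90 mm tall; origin at the centre of its underside
- jar: bystander, not to be moved: glass jar 72 mm across, 100 mm tall; origin at the centre of its underside
- bowl: bystander, not to be moved: white bowl 120 mm across, 50 mm tall; origin at the centre of its underside

How it is judged:
By the outcome, as a careful person would: the job done as asked, in the order asked, and still so for the second after the job is handed in, with the robot touching nothing.
Of basket1, basket2, basket3 only 2 to 3 are there at a start; the rules pass over those that are not, and their reading is None.
At some moment in a run one of basket1, basket2, basket3 may be knocked a few centimetres aside while the robot is not near it.
Once in a run the grip may slacken for a moment while it holds something.
It also fails if it takes over 210 s, if anything falls off the work surface, if the arm or the gripper's body presses on something with over 40 N, if the wrist force passes 120 N, or if a joint passes its speed limit or range.

ROBOT

A 7-joint arm with a two-finger parallel gripper is mounted at the origin on the work surface. World frame = base frame: x ahead of the robot, y to its left, z up, the work surface at z = 0. Lengths are in m, angles in rad, forces in N, time in s.
With the tool pointing down it reaches from about 0.425 to 0.925 m from the base axis. Payload 6.8 kg.
Tool frame: the origin (TCP) lies at the very end of the fingers, on their centre line; the grasp point (between the pads) lies 19 mm behind it; z points along the fingers, y is the direction in which the jaws open and shut (so a half turn about z gives the same grasp; the last joint's range is limited). The gripper opens to 88 mm and grips with 3 to 60 N. Pads are 20 mm wide; open, the fingers measure 115 mm over their backs; the gripper's body (75 mm by 178 mm) begins 61 mm behind the grasp point.
Start: joints at [-1.269, 0.477, 0.022, 1.555, -0.011, 1.109, -0.083], TCP at [0.269, 0.619, 0.223] pointing down, gripper open.
Joint ranges: [-2.96, 2.96], [-0.34, 2.1], [-1.41, 1.46], [0.24, 2.44], [-1.37, 4.51], [0.17, 1.92], [-2.96, 2.96]. Speed limits (rad/s): [2.39, 2.39, 3.14, 3.14, 3.14, 3.14, 3.14].

INTERFACE

Orientations are given as a unit quaternion [w, x, y, z].
In Python, from workcell import env gives the robot as it stands. The module is installed in compiled form; this text tells all that it offers.
- The arm moves only by the shell command python3 -m handwheel 'ROWS' [OPENING] [FORCE]. ROWS is JSON, one flat list of numbers, 4 for each row, row after row: the shift along the tool's x, y, z in mm, then the turn about the tool's z in degrees. In form: [dx, dy, dz, twist, dx, dy, dz, twist, ...]. A call has 1 to 5 rows; each row is the pose to reach, as a shift and turn from the pose commanded when the call began, along the tool's axes at that moment; what a row does not reach only later rows make up. A row lasts 1/12 s, in which the tool goes at most 41.7 mm and 7.16 degrees, less where a joint would pass 70% of its speed; a pose out of reach is approached as far as the arm can. A call with a gripper value outside its range is refused whole. OPENING is the finger opening in mm, from 0 to 87.8, set as the call begins (- or left out, the last holds). The fingers move at their own pace and stop on an object; FORCE is the grip in N (left out, the last holds). Time passes only in rows, so rows that repeat a pose let the fingers close. It gives the time, the measured TCP pose, the force and the opening at its end, in the units of the state.
- env.get_state(): the state, without advancing time (a new reading comes with each control period).
- env.grab_frame(name): name is "side" or "top" or "wrist"; returns (picture, depth): 384x512x3 uint8, red, green, blue; 384x512 float32, m along the optical axis (not along the pixel's ray), 0 where there is no reading.
- env.calibration(name): a dict with "fov_y" (degrees; the focal length in pixels is half the picture's height over the tangent of half this angle, whatever the lens; pixels are square), "cx", "cy" (the principal point, pixels), "world_to_cam" (4x4, takes a point from world to camera coordinates); the wrist camera has in their place "T_tool_cam" (4x4, takes a point from camera to tool coordinates, whose origin is the TCP and whose axes are the flange's). Camera axes: x right, y down, z forward; pixel columns grow to the right and rows downward; lengths in m; the calibration is good to about 2 mm. A picture is of the moment at which its call begins: read the wrist's pose just before it. calibration takes no time and is no camera call.
- env.close_job(): hands the job in, once; it reports no verdict.
The state is a dict: "time_s": time; "q": joint angles; "dq": joint speeds; "joint_efforts": joint torques, N m; "eef_pos": TCP position; "tcp_rot": TCP orientation; "contact_force": force on the tool from outside, world axes, zero at the start; "moment": the same for the moment, N m; "gripper_width": finger opening in m.
Only numpy, scipy, OpenCV 4.12 (cv2) and the standard library are available. Lean on these libraries where they do the work, as an engineer would, in place of code of your own. Each camera call takes 0.05 s, during which the arm holds its last target. There are 200 camera calls.

## Working session

There is one attempt and no reset: what is moved stays moved. The work goes in short steps, Python scripts to look and compute and a shell command to move; the robot and the scene stay as the last step left them, time stands still between calls to the robot, and variables do not carry over. Pictures are saved under pics/ and viewed, about 12 in all and at most 16, crops included, and the job is handed in when it is done.

```bash
mkdir -p pics
cat > h.py <<'E'
import numpy as np, cv2
from workcell import env
from scipy.spatial.transform import Rotation as R
def st():
    return env.get_state()
def rot(s):
    w,x,y,z=s["tcp_rot"]; return R.from_quat([x,y,z,w]).as_matrix()
def grab(n,fn=None):
    s=st(); im,d=env.grab_frame(n); c=env.calibration(n)
    if n=="wrist":
        T=np.eye(4);T[:3,:3]=rot(s);T[:3,3]=s["eef_pos"]; C=T@np.array(c["T_tool_cam"])
    else: C=np.linalg.inv(np.array(c["world_to_cam"]))
    f=192/np.tan(np.radians(c["fov_y"]/2))
    if fn: cv2.imwrite("pics/"+fn,im[:,:,::-1])
    np.savez("last_%s.npz"%n,im=im,d=d,C=C,k=[f,c["cx"],c["cy"]])
    return im,d,C,(f,c["cx"],c["cy"])
def load(n):
    z=np.load("last_%s.npz"%n); return z["im"],z["d"],z["C"],z["k"]
def pts(d,C,k):
    v,u=np.indices(d.shape); P=np.stack([(u-k[1])/k[0]*d,(v-k[2])/k[0]*d,d],-1)
    return P@C[:3,:3].T+C[:3,3]
def ray(u,v,z,C,k):
    r=C[:3,:3]@np.array([(u-k[1])/k[0],(v-k[2])/k[0],1.]); o=C[:3,3]
    return o+r*(z-o[2])/r[2]
def go(t,s=None):
    "shift mm in tool axes to world target t (TCP)"
    s=s or st(); return np.round(rot(s).T@(np.array(t)-s["eef_pos"])*1000,1)
E
python3 - <<'E'
from h import *
s=st();print(s);print(rot(s).round(3))
for n in("top","side"):
    im,d,C,k=grab(n,n+"0.png");print(n,C.round(3),k,(d>0).mean())
E
```

```text
{'time_s': 0.0, 'q': array([-1.26912035,  0.47780757,  0.02234518,  1.55645551, -0.01149039,
        1.10926336, -0.0831182 ]), 'dq': array([ 0.00068859, -0.00097744, -0.00197931, -0.00035984, -0.0013997 ,
        0.00087648,  0.00198454]), 'joint_efforts': array([ 1.48826988e-03, -5.82862687e+01,  1.53511897e+00, -2.72618097e+01,
       -5.43779845e-02,  1.68935966e-02,  1.64464209e-04]), 'eef_pos': array([0.26870399, 0.61855897, 0.2216751 ]), 'tcp_rot': array([-1.11876237e-04,  2.03456039e-01,  9.79083666e-01, -8.95782046e-04]), 'contact_force': array([ 0.57659427, -0.0957985 ,  0.13451425]), 'moment': array([ 0.00080111,  0.05408711, -0.02763814]), 'gripper_width': 0.08791259708022268}
[[-0.917  0.398 -0.001]
 [ 0.398  0.917 -0.002]
 [-0.    -0.002 -1.   ]]
top [[-0.016 -0.981  0.194  0.236]
 [-1.     0.019  0.014 -0.08 ]
 [-0.017 -0.194 -0.981  1.563]
 [ 0.     0.     0.     1.   ]] (np.float64(478.2204245110502), 259.6605148314555, 182.81935100881967) 0.9960683186848959
side [[ 0.913 -0.267  0.308  0.136]
 [-0.408 -0.609  0.681 -0.952]
 [ 0.005 -0.747 -0.665  0.981]
 [ 0.     0.     0.     1.   ]] (np.float64(420.7300713863131), 257.01150044362544, 192.84710559758327) 0.9960225423177084
```

View pics/top0.png

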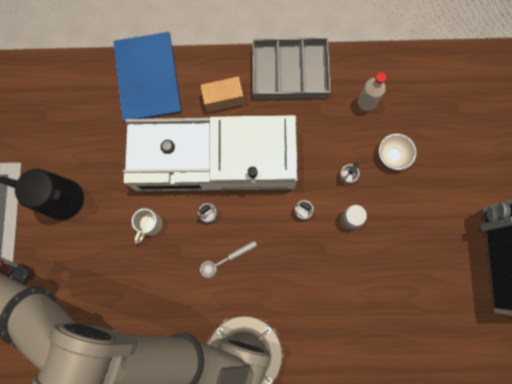

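View pics/side0.png

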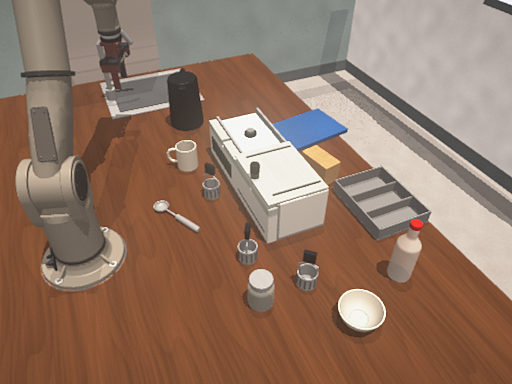

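Top view: the knob is at about (252,172), the start button at (167,146), and the shut cover around (253,150). Three baskets stand at (207,212), (304,209) and (349,174). The jar is at (353,217), the mug at (147,222) and the bowl at (397,152).

```bash
cat >> h.py <<'E'
def blob(P,m,box=None):
    "largest comps of mask -> list of (n, centre px, minAreaRect in world mm, median z)"
    n,l,sts,c=cv2.connectedComponentsWithStats(m.astype(np.uint8),connectivity=8); o=[]
    for i in range(1,n):
        if sts[i,4]<6: continue
        q=P[l==i]; r=cv2.minAreaRect((q[:,:2]*1000).astype(np.float32))
        o.append((int(sts[i,4]),c[i].round(0).tolist(),np.round(r[0],1).tolist(),np.round(r[1],1).tolist(),round(r[2],1),(np.percentile(q[:,2],[5,50,95])*1000).round(0).tolist()))
    return sorted(o,reverse=True)
def window(shape,u0,u1,v0,v1):
    w=np.zeros(shape,bool); w[v0:v1,u0:u1]=1; return w
E
python3 - <<'E'
from h import *
for n,wins in (("top",dict(A=(190,225,190,230),B=(285,325,190,225),C=(335,365,155,190),cover=(120,305,110,200),jar=(335,372,200,235),mug=(125,167,200,250),bowl=(375,420,130,175))),
             ("side",dict(A=(195,225,155,205),B=(230,262,215,270),C=(292,325,242,295),cover=(200,330,100,240)))):
    im,d,C,k=load(n);P=pts(d,C,k);z=P[...,2];dark=im.max(2)<70
    for nm,w in wins.items():
        W=window(z.shape,*w)
        if nm=="cover":
            for t,m in(("cov",(z>.154)&(z<.170)),("knob",dark&(z>.17)),("btn",dark&(z>.135)&(z<.155))): print(n,t,blob(P,W&m)[:3])
        elif len(nm)==1:
            print(n,nm,"grip",blob(P,W&dark&(z>.09)&(z<.15))[:2],"all",blob(P,W&(z>.03))[:1])
        else: print(n,nm,blob(P,W&(z>.02))[:1])
E
```

```text
top A grip [(21, [205.0, 210.0], [440.3, 107.3], [3.6, 30.0], 35.8, [113.0, 127.0, 133.0])] all [(151, [206.0, 210.0], [445.8, 112.0], [57.2, 54.0], 44.2, [38.0, 81.0, 135.0])]
top B grip [(15, [305.0, 207.0], [444.4, -194.6], [25.6, 2.7], 60.7, [116.0, 127.0, 134.0])] all [(150, [304.0, 207.0], [350.2, -157.7], [56.5, 270.4], 67.7, [37.0, 80.0, 135.0])]
top C grip [(11, [350.0, 172.0], [551.5, -340.3], [8.6, 5.4], 37.6, [111.0, 122.0, 127.0])] all [(159, [350.0, 171.0], [419.7, -214.5], [55.2, 452.1], 46.9, [34.0, 53.0, 134.0])]
top cov [(5272, [252.0, 147.0], [626.3, -40.2], [264.0, 201.0], 89.7, [156.0, 161.0, 166.0])]
top knob [(25, [251.0, 173.0], [536.2, -37.0], [23.1, 15.6], 26.9, [184.0, 208.0, 213.0])]
top btn [(21, [169.0, 150.0], [625.7, 217.4], [10.3, 30.1], 25.1, [137.0, 139.0, 144.0])]
top jar [(480, [353.0, 216.0], [334.1, -232.2], [70.5, 361.5], 35.8, [41.0, 97.0, 104.0])]
top mug [(419, [144.0, 223.0], [349.5, 124.7], [455.7, 108.6], 74.4, [23.0, 67.0, 92.0])]
top bowl [(530, [399.0, 149.0], [457.0, -314.1], [116.2, 643.8], 42.5, [22.0, 37.0, 52.0])]
side A grip [(11, [206.0, 169.0], [435.4, 112.1], [4.3, 16.9], 37.7, [99.0, 106.0, 124.0])] all [(292, [211.0, 178.0], [281.5, -402.9], [1135.0, 55.0], 72.4, [33.0, 53.0, 132.0])]
side B grip [(36, [247.0, 234.0], [442.5, -209.1], [16.7, 11.4], 66.4, [101.0, 118.0, 131.0])] all [(313, [248.0, 243.0], [290.2, -558.5], [844.7, 55.8], 66.4, [33.0, 50.0, 133.0])]
side C grip [(106, [309.0, 258.0], [558.4, -355.1], [11.3, 30.8], 37.7, [99.0, 114.0, 130.0])] all [(415, [309.0, 266.0], [369.3, -647.4], [765.5, 55.7], 56.7, [33.0, 54.0, 132.0])]
side cov [(3314, [282.0, 173.0], [625.4, -41.5], [266.1, 201.3], 89.6, [159.0, 162.0, 166.0])]
side knob []
side btn []
```

```bash
python3 -m handwheel '[-25,-24,-20,0,-50,-48,-40,0,-75,-72,-60,0,-100,-96,-80,0,-125,-120,-100,0]'
python3 -m handwheel '[-28,-27,0,0,-56,-54,0,0,-84,-81,0,0,-112,-108,0,0,-140,-135,0,0]'
python3 -m handwheel '[-28,-27,0,0,-56,-54,0,0,-84,-81,0,0,-112,-108,0,0,-140,-135,0,0]'
python3 -m handwheel '[-26,-26,0,0,-53,-52,0,0,-80,-78,0,0,-105,-103,0,0,-105,-103,0,0]'
python3 -m handwheel '[0,0,0,7,0,0,0,14,0,0,0,21,0,0,0,28,0,0,0,35]'
python3 -m handwheel '[0,0,0,7,0,0,0,14,0,0,0,21,0,0,0,28,0,0,0,31.5]'
python3 -m handwheel '[0,0,0,0,0,0,0,0]'
python3 - <<'E'
from h import *
im,d,C,k=grab("wrist","w1.png"); s=st(); print(s["q"].round(2),rot(s).round(3),s["eef_pos"],C.round(3),k)
E
```

```text
time_s: 0.52
eef_pos: [0.3361, 0.4573, 0.3231]
tcp_rot: [-0.0, 0.203, 0.979, -0.0]
contact_force: [1.0, 0.6, 0.6]
gripper_width: 0.088
time_s: 0.93
eef_pos: [0.4106, 0.2776, 0.3225]
tcp_rot: [-0.0, 0.203, 0.979, -0.0]
contact_force: [-0.3, -0.2, 0.5]
gripper_width: 0.0881
time_s: 1.35
eef_pos: [0.4851, 0.0981, 0.3226]
tcp_rot: [-0.0, 0.203, 0.979, 0.0]
contact_force: [0.8, 0.6, -0.1]
gripper_width: 0.088
time_s: 1.77
eef_pos: [0.5411, -0.0442, 0.3227]
tcp_rot: [0.001, 0.208, 0.978, -0.002]
contact_force: [-1.0, -0.1, -1.0]
gripper_width: 0.0879
time_s: 2.18
eef_pos: [0.5399, -0.0361, 0.3223]
tcp_rot: [-0.0, 0.491, 0.871, -0.0]
contact_force: [-0.3, 0.3, -1.5]
gripper_width: 0.0875
time_s: 2.6
eef_pos: [0.5399, -0.036, 0.3223]
tcp_rot: [-0.0, 0.709, 0.705, -0.0]
contact_force: [0.3, 0.3, -0.5]
gripper_width: 0.0879
time_s: 2.77
eef_pos: [0.54, -0.036, 0.3224]
tcp_rot: [-0.0, 0.706, 0.708, -0.0]
contact_force: [-0.1, 0.7, -0.4]
gripper_width: 0.0877
[-0.59  0.19  0.63  1.78 -0.12  1.21  0.08] [[-0.003  1.    -0.   ]
 [ 1.     0.003  0.   ]
 [ 0.    -0.    -1.   ]] [ 0.54008374 -0.03607278  0.3224548 ] [[ 1.     0.002  0.     0.539]
 [ 0.002 -0.954 -0.299  0.046]
 [-0.001  0.299 -0.954  0.486]
 [ 0.     0.     0.     1.   ]] (np.float64(292.98972622670027), 254.4090213568825, 196.33237184164045)
```

View pics/w1.png

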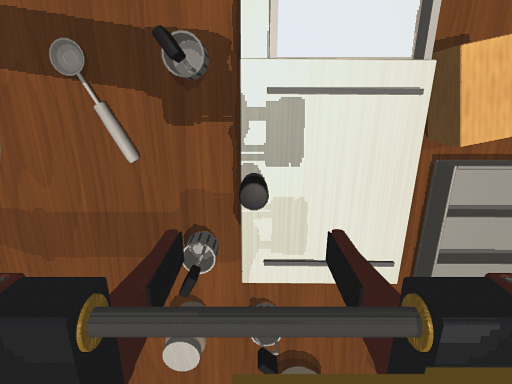

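Wrist view: the knob is at (254,191). The cover's near edge is at u≈242 and its left end at v≈60. Basket A's grip is at (168,44) and basket B's at (192,275).

Run:
```python
from h import *
im,d,C,k=load("wrist");P=pts(d,C,k);z=P[...,2];dark=im.max(2)<75
W=window(z.shape,230,280,165,220)
print("knob",blob(P,W&(z>.172))[:2],blob(P,W&(z>.207)&(z<.22))[:2])
W=window(z.shape,225,440,50,300)
print("cover",blob(P,W&(z>.157)&(z<.167))[:1])
print("A",blob(P,window(z.shape,140,215,15,90)&dark&(z>.09)),blob(P,window(z.shape,140,215,15,90)&(z>.1))[:2],blob(P,window(z.shape,140,215,15,90)&(z>.03)&(z<.06))[:2])
print("B",blob(P,window(z.shape,175,225,230,300)&dark&(z>.09)),blob(P,window(z.shape,175,225,230,300)&(z>.1)&(z<.15))[:2],blob(P,window(z.shape,175,220,225,275)&(z>.03)&(z<.06))[:2])
# knob-top circle by ray: extreme columns
```

```text
knob [(844, [253.0, 192.0], [544.8, -5.0], [97.8, 29.4], 79.5, [190.0, 213.0, 214.0])] [(694, [253.0, 195.0], [538.3, -39.1], [28.7, 27.9], 0.8, [210.0, 213.0, 214.0])]
cover [(35890, [329.0, 161.0], [622.9, -40.7], [262.6, 199.4], 89.7, [162.0, 163.0, 165.0])]
A [(593, [168.0, 44.0], [480.9, 79.4], [20.6, 133.0], 51.2, [106.0, 132.0, 134.0])] [(591, [168.0, 44.0], [480.9, 79.4], [20.6, 133.0], 51.2, [106.0, 132.0, 134.0])] [(491, [185.0, 55.0], [443.2, 109.8], [57.0, 54.6], 53.5, [32.0, 50.0, 52.0])]
B [(357, [190.0, 281.0], [493.0, -85.7], [278.1, 17.0], 67.1, [103.0, 132.0, 134.0]), (335, [178.0, 252.0], [495.2, -36.1], [3.2, 22.4], 7.3, [325.0, 333.0, 343.0])] [(353, [190.0, 281.0], [445.5, -198.2], [34.7, 13.9], 59.8, [104.0, 132.0, 134.0])] [(456, [200.0, 254.0], [446.9, -198.2], [56.2, 54.5], 80.7, [31.0, 43.0, 52.0])]
```

```bash
python3 -m handwheel '[-3,-1.5,30,0,-3,-1.5,60,0,-3,-1.5,90,0,-3,-1.5,120,0,-3,-1.5,138,0]'
python3 -m handwheel '[0,0,0,0,0,0,0,0,0,0,0,0,0,0,0,0,0,0,0,0]' 20 45
python3 -m handwheel '[0,0,0,0,0,0,0,0,0,0,0,0,0,0,0,0,0,0,0,0]'
python3 -m handwheel '[0,0,-4,0,0,0,-8,0,0,0,-11,0,0,0,-14,0,0,0,-14,0]'
python3 -m handwheel '[0,0,0,0,0,0,0,0]'
```

```text
time_s: 3.23
eef_pos: [0.5372, -0.039, 0.1818]
tcp_rot: [-0.001, 0.706, 0.708, -0.001]
contact_force: [-0.9, 0.6, -0.6]
gripper_width: 0.0878
time_s: 3.65
eef_pos: [0.5398, -0.0392, 0.1861]
tcp_rot: [0.001, 0.707, 0.707, 0.001]
contact_force: [1.0, 0.2, -0.5]
gripper_width: 0.058
time_s: 4.07
eef_pos: [0.539, -0.0392, 0.1848]
tcp_rot: [0.0, 0.707, 0.707, 0.0]
contact_force: [-0.1, 0.7, 0.6]
gripper_width: 0.0294
time_s: 4.48
eef_pos: [0.5389, -0.0392, 0.1989]
tcp_rot: [0.0, 0.707, 0.707, 0.0]
contact_force: [3.3, -1.1, -9.3]
gripper_width: 0.0292
time_s: 4.65
eef_pos: [0.5389, -0.0392, 0.1985]
tcp_rot: [0.0, 0.707, 0.707, 0.0]
contact_force: [4.3, -0.2, -8.1]
gripper_width: 0.0294
```

```bash
python3 -m handwheel '[8,0,0,0,24,0,0,0,40,0,0,0,57,0,0,0,74,0,0,0]'
python3 -m handwheel '[18,0,0,0,36,0,0,0,54,0,0,0,72,0,0,0,90,0,0,0]'
python3 -m handwheel '[18,0,0,0,36,0,0,0,52,0,0,0,66,0,0,0,76,0,0,0]'
python3 -m handwheel '[4,0,0,0,8,0,0,0,10,0,0,0,11,0,0,0,11,0,0,0]'
```

```text
time_s: 5.07
eef_pos: [0.5392, 0.034, 0.1987]
tcp_rot: [0.001, 0.707, 0.707, -0.0]
contact_force: [5.9, -3.4, -9.5]
gripper_width: 0.0295
time_s: 5.48
eef_pos: [0.5396, 0.1239, 0.1987]
tcp_rot: [0.001, 0.707, 0.707, -0.0]
contact_force: [7.0, -3.6, -8.3]
gripper_width: 0.0296
time_s: 5.9
eef_pos: [0.54, 0.2008, 0.1986]
tcp_rot: [0.001, 0.707, 0.707, 0.0]
contact_force: [7.0, -2.6, -8.9]
gripper_width: 0.0294
time_s: 6.32
eef_pos: [0.54, 0.2108, 0.1986]
tcp_rot: [0.001, 0.707, 0.707, 0.0]
contact_force: [7.0, -1.1, -8.9]
gripper_width: 0.0292
```

```bash
python3 -m handwheel '[2,0,0,0,2,0,0,0,2,0,4,0,2,0,8,0,2,0,12,0]'
python3 -m handwheel '[0,0,2,0,0,0,2,0,0,0,2,0]'
python3 -m handwheel '[-6,0,0,0,-6,0,0,0]'
python3 -m handwheel '[6,0,0,0,6,0,0,0,6,0,0,0,6,0,0,0,6,0,0,0]' 87
python3 -m handwheel '[0,0,0,0,0,0,0,0]'
```

```text
time_s: 6.73
eef_pos: [0.5401, 0.211, 0.1867]
tcp_rot: [0.002, 0.708, 0.706, -0.0]
contact_force: [5.8, -4.3, -6.6]
gripper_width: 0.0294
time_s: 6.98
eef_pos: [0.5401, 0.211, 0.1849]
tcp_rot: [0.002, 0.708, 0.706, -0.0]
contact_force: [5.1, -4.6, -7.0]
gripper_width: 0.0293
time_s: 7.15
eef_pos: [0.54, 0.208, 0.1852]
tcp_rot: [0.0, 0.707, 0.707, 0.002]
contact_force: [6.2, 2.0, -7.3]
gripper_width: 0.0293
time_s: 7.57
eef_pos: [0.5385, 0.2136, 0.1848]
tcp_rot: [-0.0, 0.707, 0.707, -0.0]
contact_force: [-0.3, 0.2, -1.6]
gripper_width: 0.0593
time_s: 7.73
eef_pos: [0.5386, 0.2136, 0.1847]
tcp_rot: [-0.0, 0.707, 0.707, -0.0]
contact_force: [-0.1, 0.5, -0.1]
gripper_width: 0.0724
```

```bash
python3 -m handwheel '[0,0,-35,0,0,0,-75,0,0,0,-115,0,0,0,-155,0,0,0,-195,0]'
python3 -m handwheel '[-40,15,0,0,-80,30,0,0,-120,45,0,0,-160,60,0,0,-200,75,0,0]'
python3 -m handwheel '[-25,0,0,0,-50,0,0,0,-50,0,0,0,-50,0,0,0]'
python3 - <<'E'
from h import *
im,d,C,k=grab("wrist","w2.png"); s=st(); print(s["eef_pos"],s["q"].round(2))
P=pts(d,C,k);z=P[...,2];dark=(im.max(2)<75)&(d>.1)
print("knobs",blob(P,dark&(z>.17)&(z<.24)&(P[...,1]>.1))[:3])
print("cover",blob(P,(d>.1)&(z>.157)&(z<.167))[:2])
E
```

```text
time_s: 8.15
eef_pos: [0.5383, 0.2132, 0.3817]
tcp_rot: [-0.0, 0.707, 0.707, -0.0]
contact_force: [0.9, 0.8, -0.3]
gripper_width: 0.0868
time_s: 8.57
eef_pos: [0.6121, 0.0168, 0.38]
tcp_rot: [-0.0, 0.707, 0.707, 0.0]
contact_force: [0.4, 1.2, 0.8]
gripper_width: 0.087
time_s: 8.9
eef_pos: [0.6116, -0.0333, 0.3798]
tcp_rot: [0.0, 0.708, 0.706, -0.0]
contact_force: [0.3, 0.5, 0.3]
gripper_width: 0.0873
[ 0.61181705 -0.03119963  0.37959167] [-0.56  0.31  0.68  1.53 -0.2   1.37  0.13]
knobs []
cover [(13319, [265.0, 39.0], [623.6, 118.5], [85.2, 199.0], 89.7, [162.0, 163.0, 165.0])]
```

View pics/w2.png

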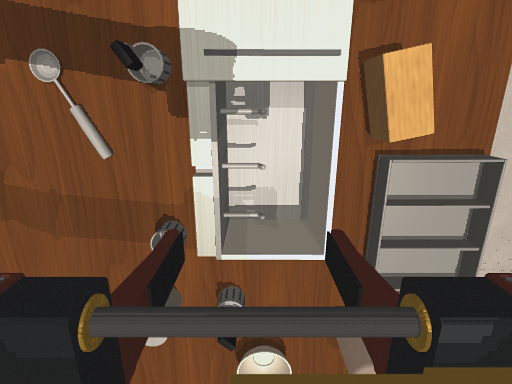

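Wrist view: the chamber is open. The pegs start at u≈222, with upturned tips at about (265,112), (262,166) and (262,215). Next I measure the pegs, the knob height and the baskets.

Run:
```python
from h import *
im,d,C,k=load("wrist");P=pts(d,C,k);z=P[...,2]
for v0,v1 in((100,122),(156,177),(206,225)):
    W=window(z.shape,218,275,v0,v1)&(d>.1)
    b=blob(P,W&(z>.085)&(z<.125));print("peg",b[:2])
    q=P[W&(z>.085)&(z<.109)]; t=P[W&(z>.109)&(z<.125)]; print("  bar y",np.median(q[:,1]).round(4),np.percentile(q[:,0],[2,98]).round(4),"tip",np.median(t,0).round(4),t[:,0].min().round(4) if len(t) else 0,t[:,0].max().round(4) if len(t) else 0,len(t))
W=window(z.shape,180,350,75,265)&(d>.1)
print("floor",blob(P,W&(z<.02)&(z>-.01))[:1],"rim",blob(P,W&(z>.143)&(z<.156))[:2])
print("A",blob(P,window(z.shape,105,180,30,90)&(d>.1)&(z>.1)&(z<.15)),blob(P,window(z.shape,105,180,30,90)&(d>.1)&(z>.03)&(z<.06))[:1])
im,d,C,k=grab("top","t2.png");P=pts(d,C,k);z=P[...,2]
dark=im.max(2)<70
print("knob",blob(P,dark&(d>.1)&(z>.17)&(z<.23)&(abs(P[...,1]-.21)<.04)&(P[...,0]>.5)))
im,d,C,k=grab("side","s2.png");P=pts(d,C,k);z=P[...,2]
m=(d>.1)&(z>.17)&(z<.24)&(abs(P[...,1]-.21)<.03)&(abs(P[...,0]-.54)<.03)
print("knob side",blob(P,m))
```

```text
peg [(292, [238.0, 111.0], [594.5, 40.1], [29.7, 66.1], 89.7, [95.0, 105.0, 116.0])]
  bar y 0.0397 [0.5616 0.6163] tip [0.6191 0.0398 0.1142] 0.5615 0.6276 60
peg [(307, [239.0, 166.0], [593.8, -41.0], [37.1, 65.7], 89.4, [100.0, 105.0, 116.0])]
  bar y -0.0401 [0.5611 0.6178] tip [ 0.6192 -0.0392  0.1142] 0.561 0.6267 54
peg [(255, [240.0, 214.0], [593.1, -118.9], [38.4, 65.1], 89.8, [99.0, 105.0, 120.0])]
  bar y -0.1183 [0.5607 0.6163] tip [ 0.6178 -0.1184  0.1138] 0.5605 0.6257 53
floor [(11358, [271.0, 149.0], [637.9, -39.9], [253.0, 153.6], 89.7, [8.0, 9.0, 11.0])] rim [(3149, [274.0, 186.0], [637.0, -48.7], [250.3, 170.9], 89.7, [145.0, 151.0, 152.0])]
A [(508, [126.0, 55.0], [442.3, 110.4], [14.6, 33.8], 36.5, [105.0, 132.0, 134.0])] [(422, [149.0, 63.0], [444.5, 110.2], [56.8, 52.0], 76.0, [32.0, 49.0, 53.0])]
knob [(20, [170.0, 176.0], [533.3, 199.4], [4.4, 16.4], 43.6, [173.0, 196.0, 211.0])]
knob side [(117, [226.0, 127.0], [542.0, 204.6], [33.1, 27.8], 66.3, [173.0, 199.0, 213.0])]
```

```bash
cat >> h.py <<'E'
def basket(exp,n="wrist",r=.07,save=None):
    "measure black grip near expected world xy; print tool-frame shift to put TCP over it and jaw twist"
    s=st(); im,d,C,k=grab(n,save); P=pts(d,C,k); z=P[...,2]
    m=(d>.1)&(im.max(2)<90)&(z>.1)&(z<.16)&(np.hypot(P[...,0]-exp[0],P[...,1]-exp[1])<r)
    b=blob(P,m)[:2]; print(b)
    m2=(d>.1)&(z>.03)&(z<.056)&(np.hypot(P[...,0]-exp[0],P[...,1]-exp[1])<r); print("cup",blob(P,m2)[:1])
    if not b: return
    _,_,c,wh,a,zz=b[0]
    nrm=a if wh[0]<wh[1] else a+90
    R0=rot(s); ty=np.degrees(np.arctan2(R0[1,1],R0[0,1]))
    tw=(ty-nrm+90)%180-90
    print("tcp",s["eef_pos"].round(4),"normal",round(nrm,1),"shift",go([c[0]/1000,c[1]/1000,.105],s),"twist",round(tw,1))
E
python3 -m handwheel '[28,-30,0,-7,56,-60,0,-14,84,-90,0,-21,112,-120,0,-28,138,-150,0,-35]'
python3 -m handwheel '[0,0,0,0,0,0,0,0]'
python3 -c "
from h import *
basket((.4425,.1103),save='w3.png')"
```

```text
time_s: 9.47
eef_pos: [0.4598, 0.1094, 0.3797]
tcp_rot: [0.0, 0.457, 0.889, 0.0]
contact_force: [1.2, 1.2, 1.1]
gripper_width: 0.0871
time_s: 9.63
eef_pos: [0.4603, 0.1098, 0.38]
tcp_rot: [-0.0, 0.458, 0.889, 0.001]
contact_force: [0.0, -0.6, -0.1]
gripper_width: 0.0871
[(250, [245.0, 156.0], [441.1, 111.3], [12.9, 32.9], 35.1, [120.0, 133.0, 134.0])]
cup [(235, [246.0, 149.0], [441.6, 112.0], [56.0, 55.1], 29.5, [34.0, 51.0, 53.0])]
tcp [0.4603 0.1098 0.38  ] normal 35.1 shift [ 12.1 -15.1 275. ] twist 0.3
```

```bash
python3 -m handwheel '[12,-15,30,0,12,-15,70,0,12,-15,110,0,12,-15,150,0,12,-15,190,0]' 50 50
python3 -m handwheel '[0,0,30,0,0,0,60,0,0,0,80,0,0,0,85,0,0,0,85,0]'
python3 -c "
from h import *
basket((.4425,.1103))"
python3 -m handwheel '[0,0,0,0,0,0,0,0,0,0,0,0,0,0,0,0,0,0,0,0]' 6
python3 -m handwheel '[0,0,0,0,0,0,0,0,0,0,0,0]'
```

```text
time_s: 10.1
eef_pos: [0.4436, 0.107, 0.1883]
tcp_rot: [0.001, 0.463, 0.887, 0.0]
contact_force: [-0.0, 1.2, -0.9]
gripper_width: 0.0569
time_s: 10.52
eef_pos: [0.4426, 0.1068, 0.1035]
tcp_rot: [-0.0, 0.462, 0.887, -0.002]
contact_force: [-0.2, 0.4, 0.3]
gripper_width: 0.0502
[(1943, [259.0, 250.0], [441.0, 111.5], [13.7, 33.6], 35.5, [107.0, 133.0, 134.0]), (792, [305.0, 271.0], [462.9, 121.1], [2.3, 20.5], 34.0, [110.0, 138.0, 158.0])]
cup [(1441, [258.0, 204.0], [440.9, 112.2], [57.5, 54.7], 37.7, [32.0, 50.0, 52.0])]
tcp [0.4426 0.1068 0.1035] normal 35.5 shift [ 4.8  1.4 -1.5] twist -0.6
time_s: 10.98
eef_pos: [0.4431, 0.1081, 0.1053]
tcp_rot: [0.0, 0.462, 0.887, 0.001]
contact_force: [-0.1, 0.2, -0.1]
gripper_width: 0.02
time_s: 11.23
eef_pos: [0.4429, 0.108, 0.1048]
tcp_rot: [0.0, 0.462, 0.887, 0.0]
contact_force: [0.0, 0.1, 1.8]
gripper_width: 0.0134
```

```bash
python3 -m handwheel '[0,0,-20,0,0,0,-50,0,0,0,-85,0,0,0,-120,0,0,0,-155,0]'
python3 -m handwheel '[0,0,-20,7,0,0,-30,14,0,0,-30,21,0,0,-30,28,0,0,-30,35]'
python3 -m handwheel '[0,0,0,0,0,0,0,0]'
python3 - <<'E'
from h import *
s=st();print(go([.671,.036,.290],s),rot(s).round(3)[0])
im,d,C,k=grab("wrist","w4.png")
E
```

```text
time_s: 11.65
eef_pos: [0.442, 0.1072, 0.2609]
tcp_rot: [-0.0, 0.462, 0.887, -0.001]
contact_force: [0.4, 1.3, -0.8]
gripper_width: 0.0136
time_s: 12.07
eef_pos: [0.4423, 0.1077, 0.2896]
tcp_rot: [-0.0, 0.709, 0.705, -0.0]
contact_force: [-0.9, -0.1, -1.8]
gripper_width: 0.0141
time_s: 12.23
eef_pos: [0.4423, 0.1077, 0.2893]
tcp_rot: [-0.0, 0.706, 0.709, -0.0]
contact_force: [0.7, 0.9, -2.5]
gripper_width: 0.0136
[-72.6 228.4  -0.8] [-0.004  1.    -0.001]
```

View pics/w4.png

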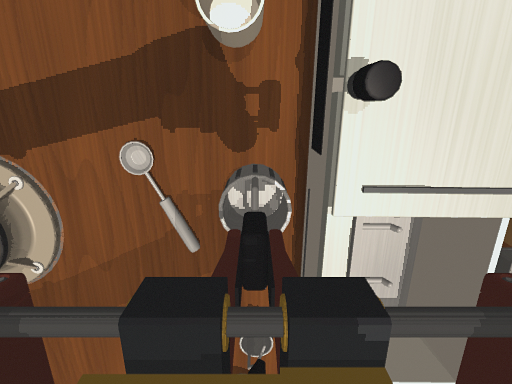

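```bash
cat >> h.py <<'E'
def held():
    "held basket in tool frame (mm): grip and cup rects, and depth of the cup rim"
    s=st(); im,d,C,k=grab("wrist"); P=(pts(d,C,k)-s["eef_pos"])@rot(s)
    dark=(im.max(2)<90)&(d>.05); X,Y,Z=P[...,0],P[...,1],P[...,2]
    near=(d>.05)&(abs(X)<.06)&(abs(Y)<.05)
    print("grip",blob(P,near&(abs(Y)<.0065)&(Z>-.032)&(Z<-.018))[:1])
    print("cup ",blob(P,near&(Z>.035)&(Z<.075)&~dark)[:1])
    print("tcp",s["eef_pos"].round(4),"w",s["gripper_width"].round(4),"f",s["contact_force"].round(1))
E
python3 -c "
from h import *
held()"
python3 -m handwheel '[-35,0,0,0,-70,10,0,0,-72.5,50,0,0,-72.5,90,0,0,-72.5,130,0,0]'
python3 -m handwheel '[0,40,0,0,0,75,0,0,0,98,0,0,0,98,0,0,0,98,0,0]'
python3 -c "
from h import *
held()"
```

```text
grip [(1523, [256.0, 258.0], [2.9, 0.1], [34.4, 12.8], 0.2, [-29.0, -28.0, -23.0])]
cup  [(633, [256.0, 198.0], [7.6, -0.2], [47.0, 56.9], 1.4, [53.0, 54.0, 55.0])]
time_s: 12.75
eef_pos: [0.5742, 0.0349, 0.2899]
tcp_rot: [-0.0, 0.706, 0.708, 0.001]
contact_force: [0.2, 1.1, -0.6]
gripper_width: 0.014
time_s: 13.17
eef_pos: [0.671, 0.0353, 0.2883]
tcp_rot: [-0.0, 0.706, 0.708, -0.001]
contact_force: [0.1, -0.3, -1.5]
gripper_width: 0.0137
grip [(1513, [256.0, 258.0], [2.6, 0.1], [34.6, 12.8], 0.2, [-29.0, -28.0, -22.0])]
cup  [(620, [256.0, 198.0], [7.7, -0.3], [46.5, 57.0], 0.6, [53.0, 54.0, 55.0])]Traceback (most recent call last):
  File "<string>", line 3, in <module>
    held()
    ~~~~^^
  File "h.py", line 57, in held
    print("tcp",s["eef_pos"].round(4),"w",s["gripper_width"].round(4),"f",s["contact_force"].round(1))
                                          ^^^^^^^^^^^^^^^^^^^^^^^^
AttributeError: 'float' object has no attribute 'round'
Traceback (most recent call last):
  File "h.py", line 57, in held
    print("tcp",s["eef_pos"].round(4),"w",s["gripper_width"].round(4),"f",s["contact_force"].round(1))
                                          ^^^^^^^^^^^^^^^^^^^^^^^^
AttributeError: 'float' object has no attribute 'round'
```

```bash
sed -i 's/s\["gripper_width"\].round(4)/round(s["gripper_width"],4)/' h.py
python3 -m handwheel '[1.5,0,30,0,1.5,0,60,0,1.5,0,90,0,1.5,0,120,0,1.5,0,140,0]'
python3 -m handwheel '[0,0,6,0,0,0,11,0,0,0,11,0,0,0,11,0]'
python3 -c "
from h import *
held()"
python3 -m handwheel '[0,-10,0,0,0,-22,0,0,0,-34,0,0,0,-46,0,0,0,-56,0,0]'
python3 -m handwheel '[0,-6,0,0,0,-10,0,0,0,-10,0,0]'
python3 -c "
from h import *
held(); print(go([.605,.037,.119]))"
```

```text
time_s: 13.63
eef_pos: [0.668, 0.0375, 0.1474]
tcp_rot: [-0.001, 0.706, 0.708, -0.001]
contact_force: [-0.8, -0.4, -1.7]
gripper_width: 0.0139
time_s: 13.97
eef_pos: [0.6714, 0.037, 0.1403]
tcp_rot: [0.001, 0.707, 0.707, 0.001]
contact_force: [-0.9, -0.2, -1.7]
gripper_width: 0.0137
grip [(1521, [256.0, 258.0], [2.6, 0.1], [34.3, 12.8], 0.2, [-29.0, -28.0, -22.0])]
cup  [(814, [309.0, 233.0], [-19.6, 43.0], [80.5, 0.8], 0.4, [37.0, 53.0, 72.0])]
tcp [0.6714 0.037  0.1403] w 0.0137 f [-0.9 -0.2 -1.7]
time_s: 14.43
eef_pos: [0.6148, 0.0369, 0.1401]
tcp_rot: [0.0, 0.707, 0.707, 0.001]
contact_force: [1.1, -0.3, -1.8]
gripper_width: 0.014
time_s: 14.68
eef_pos: [0.6045, 0.037, 0.1392]
tcp_rot: [0.0, 0.707, 0.707, 0.0]
contact_force: [-0.5, 0.5, -1.0]
gripper_width: 0.0138
grip [(1517, [256.0, 258.0], [2.6, 0.1], [34.1, 12.8], 0.1, [-29.0, -28.0, -22.0])]
cup  [(232, [219.0, 210.0], [8.8, -26.4], [33.1, 13.6], 79.7, [35.0, 37.0, 55.0])]
tcp [0.6045 0.037  0.1392] w 0.0138 f [-0.5  0.5 -1. ]
[-0.1 -0.  20.1]
```

```bash
python3 -m handwheel '[0,0,5,0,0,0,10,0,0,0,15,0,0,0,18,0,0,0,18,0]'
python3 -m handwheel '[0,0,1,0,0,0,2,0,0,0,3,0,0,0,3,0]'
python3 -c "
from h import *
held(); print(go([.605,.037,.119]))"
```

```text
time_s: 15.15
eef_pos: [0.6046, 0.0371, 0.1198]
tcp_rot: [-0.0, 0.707, 0.707, -0.0]
contact_force: [-0.3, 0.9, -1.6]
gripper_width: 0.0135
time_s: 15.48
eef_pos: [0.605, 0.0369, 0.1191]
tcp_rot: [-0.0, 0.707, 0.707, 0.0]
contact_force: [-4.7, 0.4, 11.4]
gripper_width: 0.0138
grip [(1517, [256.0, 258.0], [2.4, 0.1], [34.8, 12.8], 0.1, [-29.0, -28.0, -23.0])]
cup  [(94, [287.0, 217.0], [-3.8, 25.1], [17.9, 4.4], 11.9, [53.0, 54.0, 56.0])]
tcp [0.605  0.0369 0.1191] w 0.0138 f [-4.7  0.4 11.4]
[0.1 0.1 0.1]
```

```bash
python3 -m handwheel '[0,0,-2,0,0,0,-2,0,0,0,-2,0,0,0,-2,0,0,0,-2,0]' 30 50
python3 -m handwheel '[0,0,-8,0,0,0,-25,0,0,0,-50,0,0,0,-85,0,0,0,-120,0]'
python3 -m handwheel '[-40,0,-30,0,-70,0,-60,0,-100,0,-90,0,-100,0,-120,0,-100,0,-140,0]' 87
python3 - <<'E'
from h import *
im,d,C,k=grab("wrist","w5.png");s=st();print(s["eef_pos"])
P=pts(d,C,k);z=P[...,2]
m=(d>.05)&(im.max(2)<90)&(z>.1)&(z<.17)&(np.hypot(P[...,0]-.605,P[...,1]-.04)<.05)
print(blob(P,m)[:2])
E
```

```text
time_s: 15.95
eef_pos: [0.6047, 0.0369, 0.1195]
tcp_rot: [0.0, 0.707, 0.707, -0.0]
contact_force: [0.4, 0.3, -0.1]
gripper_width: 0.0303
time_s: 16.37
eef_pos: [0.6041, 0.0366, 0.2408]
tcp_rot: [-0.0, 0.707, 0.707, -0.001]
contact_force: [1.0, -0.0, 0.6]
gripper_width: 0.0301
time_s: 16.78
eef_pos: [0.6049, -0.068, 0.3847]
tcp_rot: [0.002, 0.709, 0.705, 0.001]
contact_force: [1.4, 0.1, 0.6]
gripper_width: 0.06
[ 0.60649025 -0.06631018  0.38734541]
[(308, [253.0, 84.0], [603.2, 38.5], [33.7, 15.0], 89.9, [146.0, 148.0, 149.0]), (147, [221.0, 83.0], [565.0, 40.4], [49.1, 7.1], 89.6, [103.0, 126.0, 148.0])]
```

View pics/w5.png

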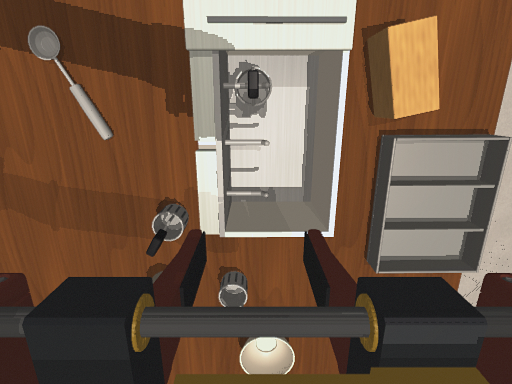

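Wrist view: one basket hangs on peg 3, with its grip at (253,84) and its top at z≈148 mm against 147 expected. Basket B is near (160,235) and basket C's cup at (232,290). Next is basket B.

```bash
python3 -m handwheel '[-25,-31,0,6,-50,-62,0,12,-75,-93,0,18,-100,-124,0,24,-125,-155,0,30]'
python3 -m handwheel '[0,0,0,0,0,0,0,0]'
python3 -c "
from h import *
basket((.4455,-.198))"
```

```text
time_s: 17.25
eef_pos: [0.448, -0.1892, 0.3794]
tcp_rot: [-0.0, 0.867, 0.498, -0.0]
contact_force: [0.2, 0.2, 0.8]
gripper_width: 0.0868
time_s: 17.42
eef_pos: [0.4482, -0.1898, 0.3802]
tcp_rot: [-0.001, 0.867, 0.499, 0.001]
contact_force: [0.3, 0.7, 0.1]
gripper_width: 0.0869
[(207, [256.0, 170.0], [445.7, -198.4], [33.0, 12.0], 60.0, [115.0, 133.0, 134.0])]
cup [(260, [255.0, 161.0], [445.3, -198.3], [55.7, 56.3], 58.4, [33.0, 51.0, 52.0])]
tcp [ 0.4482 -0.1898  0.3802] normal 150.0 shift [ -9.5   2.  275.2] twist -0.2
```

```bash
python3 -m handwheel '[-9.5,2,35,0,-9.5,2,75,0,-9.5,2,115,0,-9.5,2,155,0,-9.5,2,190,0]' 50 50
python3 -m handwheel '[0,0,20,0,0,0,35,0,0,0,35,0,0,0,35,0]'
python3 -c "
from h import *
basket((.4455,-.198),r=.05)"
```

```text
time_s: 17.88
eef_pos: [0.4472, -0.196, 0.187]
tcp_rot: [-0.0, 0.865, 0.502, -0.001]
contact_force: [0.4, -0.1, 0.1]
gripper_width: 0.057
time_s: 18.22
eef_pos: [0.4471, -0.1967, 0.154]
tcp_rot: [-0.0, 0.865, 0.501, -0.001]
contact_force: [-0.4, -0.8, 0.2]
gripper_width: 0.0502
[(1133, [254.0, 225.0], [445.6, -198.2], [33.5, 14.0], 60.2, [108.0, 133.0, 134.0]), (48, [296.0, 245.0], [468.3, -209.6], [19.4, 1.4], 57.0, [155.0, 158.0, 160.0])]
cup [(945, [255.0, 193.0], [445.8, -198.0], [55.3, 56.4], 60.5, [33.0, 50.0, 52.0])]
tcp [ 0.4471 -0.1967  0.154 ] normal 150.2 shift [-2.  -0.5 49. ] twist -0.1
```

```bash
python3 -m handwheel '[-2,-0.5,20,0,-2,-0.5,40,0,-2,-0.5,49,0,-2,-0.5,49,0,-2,-0.5,49,0]'
python3 -m handwheel '[0,0,0,0,0,0,0,0,0,0,0,0,0,0,0,0,0,0,0,0]' 6
python3 -m handwheel '[0,0,0,0,0,0,0,0,0,0,0,0,0,0,0,0]'
python3 -m handwheel '[0,0,-20,0,0,0,-50,0,0,0,-85,0,0,0,-120,0,0,0,-155,0]'
python3 -m handwheel '[0,0,-20,-6,0,0,-30,-12,0,0,-30,-18,0,0,-30,-24,0,0,-30,-30]'
python3 -m handwheel '[0,0,0,0,0,0,0,0]'
python3 -c "
from h import *
held();s=st();print(go([.671,-.0398,.290],s),rot(s).round(3)[0])"
```

```text
time_s: 18.68
eef_pos: [0.446, -0.199, 0.1064]
tcp_rot: [0.0, 0.866, 0.5, 0.0]
contact_force: [0.2, 0.3, 0.8]
gripper_width: 0.05
time_s: 19.1
eef_pos: [0.4456, -0.1988, 0.106]
tcp_rot: [0.0, 0.866, 0.5, 0.0]
contact_force: [-0.1, -0.7, 0.6]
gripper_width: 0.02
time_s: 19.43
eef_pos: [0.4455, -0.1989, 0.1058]
tcp_rot: [-0.0, 0.866, 0.5, 0.0]
contact_force: [-0.1, -0.1, 3.9]
gripper_width: 0.0138
time_s: 19.85
eef_pos: [0.4445, -0.199, 0.2617]
tcp_rot: [-0.0, 0.866, 0.5, -0.001]
contact_force: [1.1, 1.2, -0.9]
gripper_width: 0.014
time_s: 20.27
eef_pos: [0.4451, -0.1987, 0.2906]
tcp_rot: [-0.0, 0.705, 0.709, 0.0]
contact_force: [0.2, 0.3, -0.4]
gripper_width: 0.0136
time_s: 20.43
eef_pos: [0.445, -0.1988, 0.2904]
tcp_rot: [-0.0, 0.708, 0.706, -0.0]
contact_force: [0.4, -0.9, -0.7]
gripper_width: 0.0134
grip [(1480, [256.0, 261.0], [0.7, 0.0], [33.8, 12.8], 0.3, [-28.0, -27.0, -22.0])]
cup  [(1079, [255.0, 201.0], [3.1, -0.7], [52.0, 56.8], 0.4, [53.0, 55.0, 73.0])]
tcp [ 0.445  -0.1988  0.2904] w 0.0134 f [ 0.4 -0.9 -0.7]
[159.8 225.4   0.3] [ 0.003  1.    -0.001]
```

```bash
python3 -m handwheel '[15,22,0,0,38,54,0,0,60,86,0,0,82,118,0,0,105,148,0,0]'
python3 -m handwheel '[20,28,0,0,40,56,0,0,54.5,77.5,0,0,54.5,77.5,0,0,54.5,77.5,0,0]'
python3 -c "
from h import *
held();s=st();print(go([.671,-.0403,.140],s),rot(s).round(3)[0])"
```

```text
time_s: 20.9
eef_pos: [0.5948, -0.0924, 0.2902]
tcp_rot: [-0.0, 0.708, 0.706, -0.0]
contact_force: [0.8, -0.7, -0.7]
gripper_width: 0.0139
time_s: 21.32
eef_pos: [0.6714, -0.0378, 0.2893]
tcp_rot: [-0.0, 0.707, 0.707, -0.001]
contact_force: [0.4, 0.4, -1.2]
gripper_width: 0.0138
grip [(1481, [256.0, 261.0], [0.7, 0.0], [34.0, 12.7], 0.3, [-28.0, -27.0, -22.0])]
cup  [(612, [255.0, 199.0], [5.4, -0.6], [46.8, 56.8], 0.6, [54.0, 55.0, 56.0])]
tcp [ 0.6714 -0.0378  0.2893] w 0.0138 f [ 0.4  0.4 -1.2]
[ -0.6   0.8 149.8] [ 0.001  1.    -0.002]
```

```bash
python3 -m handwheel '[-0.5,0,30,0,-0.5,0,60,0,-0.5,0,90,0,-0.5,0,120,0,-0.5,0,140,0]'
python3 -m handwheel '[0,0,6,0,0,0,10,0,0,0,10,0,0,0,10,0]'
python3 -m handwheel '[0,-10,0,0,0,-22,0,0,0,-34,0,0,0,-46,0,0,0,-56,0,0]'
python3 -m handwheel '[0,-6,0,0,0,-10,0,0,0,-10,0,0]'
python3 -c "
from h import *
held(); print(go([.605,-.0403,.120]))"
```

```text
time_s: 21.78
eef_pos: [0.6684, -0.041, 0.1483]
tcp_rot: [-0.001, 0.708, 0.706, -0.001]
contact_force: [-0.5, 1.5, -1.1]
gripper_width: 0.0135
time_s: 22.12
eef_pos: [0.6715, -0.0405, 0.1423]
tcp_rot: [0.001, 0.707, 0.707, 0.001]
contact_force: [0.6, -0.7, -0.4]
gripper_width: 0.014
time_s: 22.53
eef_pos: [0.615, -0.0401, 0.1424]
tcp_rot: [0.001, 0.707, 0.707, 0.001]
contact_force: [0.3, -1.0, -0.6]
gripper_width: 0.0137
time_s: 22.78
eef_pos: [0.6046, -0.0398, 0.1413]
tcp_rot: [0.0, 0.707, 0.707, 0.0]
contact_force: [0.1, 0.3, -2.2]
gripper_width: 0.0135
grip [(1476, [256.0, 261.0], [0.5, 0.0], [34.2, 12.8], 0.2, [-28.0, -27.0, -22.0])]
cup  [(1024, [239.0, 206.0], [6.1, -8.7], [70.5, 43.1], 79.9, [36.0, 54.0, 56.0])]
tcp [ 0.6046 -0.0398  0.1413] w 0.0135 f [ 0.1  0.3 -2.2]
[-0.6 -0.1 21.2]
```

```bash
python3 -m handwheel '[0,0,5,0,0,0,10,0,0,0,15,0,0,0,18,0,0,0,19,0]'
python3 -m handwheel '[0,0,1,0,0,0,2,0,0,0,2,0,0,0,2,0]'
```

```text
time_s: 23.25
eef_pos: [0.6045, -0.0398, 0.1207]
tcp_rot: [-0.0, 0.707, 0.707, -0.001]
contact_force: [-0.3, -0.1, 1.9]
gripper_width: 0.0136
time_s: 23.58
eef_pos: [0.6049, -0.0401, 0.1204]
tcp_rot: [0.0, 0.707, 0.707, 0.0]
contact_force: [-3.5, 0.4, 4.5]
gripper_width: 0.0136
```

```bash
python3 -m handwheel '[0,0,-1.5,0,0,0,-1.5,0,0,0,-1.5,0,0,0,-1.5,0,0,0,-1.5,0]' 30 50
python3 -m handwheel '[0,0,-8,0,0,0,-25,0,0,0,-50,0,0,0,-85,0,0,0,-120,0]'
python3 -m handwheel '[-20,0,-35,0,-45,-5,-65,0,-80,-15,-85,0,-118,-25,-95,0,-155,-35,-105,0]' 87
python3 -m handwheel '[-40,-4,-10,0,-80,-8,-20,0,-118,-12,-30,0,-140,-12,-35,0,-140,-12,-35,0]'
python3 -c "
from h import *
basket((.555,-.348),save='w6.png')"
```

```text
time_s: 24.0
eef_pos: [0.6048, -0.0397, 0.1211]
tcp_rot: [-0.0, 0.707, 0.707, 0.0]
contact_force: [0.6, -0.3, 0.1]
gripper_width: 0.0299
time_s: 24.42
eef_pos: [0.6041, -0.04, 0.2424]
tcp_rot: [-0.0, 0.707, 0.707, -0.001]
contact_force: [0.3, 0.3, 0.3]
gripper_width: 0.0301
time_s: 24.83
eef_pos: [0.5695, -0.1965, 0.3484]
tcp_rot: [0.001, 0.707, 0.707, 0.001]
contact_force: [-0.3, 0.4, -0.0]
gripper_width: 0.0602
time_s: 25.25
eef_pos: [0.5552, -0.3415, 0.3833]
tcp_rot: [0.002, 0.71, 0.704, -0.001]
contact_force: [-1.0, -0.4, -0.8]
gripper_width: 0.0865
[(157, [258.0, 166.0], [560.2, -350.6], [14.2, 33.0], 48.4, [106.0, 131.0, 134.0])]
cup [(226, [256.0, 158.0], [559.6, -349.5], [56.6, 53.6], 28.6, [32.0, 51.0, 53.0])]
tcp [ 0.5552 -0.3415  0.3833] normal 48.4 shift [ -7.8   4.7 278.3] twist -48.9
```

View pics/w6.png

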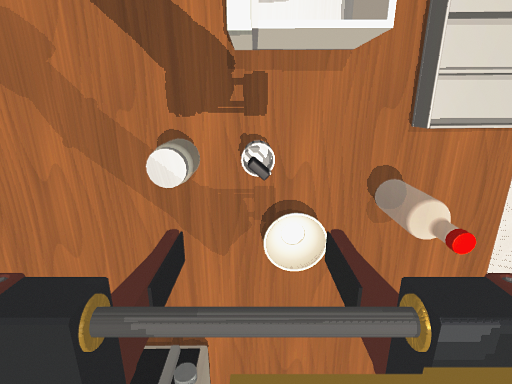

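Wrist view: basket C is at (257,163) with its grip along a diagonal. The jar is at (172,163) and the bowl at (296,240), both more than 10 cm away. Fingertips will stay above 100 mm, so clear of both.

```bash
python3 -m handwheel '[-8,5,20,-7,-8,5,40,-14,-8,5,60,-21,-8,5,80,-28,-8,5,100,-35]' 50 50
python3 -m handwheel '[0,0,20,-7,0,0,40,-13.5,0,0,70,-13.5,0,0,90,-13.5,0,0,90,-13.5]'
python3 -m handwheel '[0,0,0,0,0,0,0,0]'
python3 -c "
from h import *
basket((.560,-.350),r=.05);print(st()['q'].round(2))"
```

```text
time_s: 25.72
eef_pos: [0.5635, -0.3405, 0.2801]
tcp_rot: [-0.0, 0.458, 0.889, 0.0]
contact_force: [0.7, 0.3, -1.0]
gripper_width: 0.0575
time_s: 26.13
eef_pos: [0.5613, -0.3388, 0.1866]
tcp_rot: [-0.004, 0.353, 0.936, 0.001]
contact_force: [-1.1, 0.5, 0.2]
gripper_width: 0.0498
time_s: 26.3
eef_pos: [0.5639, -0.3424, 0.1926]
tcp_rot: [0.001, 0.354, 0.935, -0.0]
contact_force: [0.4, 0.1, 0.4]
gripper_width: 0.05
[(628, [245.0, 208.0], [559.8, -350.6], [13.4, 33.3], 48.4, [108.0, 132.0, 134.0])]
cup [(714, [247.0, 185.0], [559.8, -350.0], [57.2, 55.4], 46.1, [32.0, 50.0, 52.0])]
tcp [ 0.5639 -0.3424  0.1926] normal 48.4 shift [-2.3 -8.9 87.6] twist 0.2
[ 0.06  0.53  0.56  1.65 -0.32  1.05  1.57]
```

```bash
python3 -m handwheel '[-2.5,-9,10,0,-2.5,-9,35,0,-2.5,-9,60,0,-2.5,-9,80,0,-2.5,-9,87.5,0]'
python3 -m handwheel '[0,0,0,0,0,0,0,0,0,0,0,0,0,0,0,0,0,0,0,0]' 6
python3 -m handwheel '[0,0,0,0,0,0,0,0,0,0,0,0,0,0,0,0]'
python3 -m handwheel '[0,0,-20,0,0,0,-50,0,0,0,-85,0,0,0,-120,0,0,0,-155,0]'
python3 -m handwheel '[0,0,-20,7,0,0,-30,14,0,0,-30,21,0,0,-30,28,0,0,-30,35]'
python3 -m handwheel '[0,0,0,7,0,0,0,13.5,0,0,0,13.5,0,0,0,13.5]'
python3 -c "
from h import *
held();s=st();print(go([.671,-.1185,.290],s),rot(s).round(3)[0])"
```

```text
time_s: 26.77
eef_pos: [0.5573, -0.3509, 0.1011]
tcp_rot: [-0.002, 0.354, 0.935, 0.0]
contact_force: [0.7, 0.8, -0.7]
gripper_width: 0.0498
time_s: 27.18
eef_pos: [0.5595, -0.3517, 0.1049]
tcp_rot: [0.001, 0.354, 0.935, -0.0]
contact_force: [0.2, -0.2, 0.1]
gripper_width: 0.0204
time_s: 27.52
eef_pos: [0.5593, -0.3513, 0.1043]
tcp_rot: [0.001, 0.354, 0.935, 0.0]
contact_force: [-0.3, 0.7, 5.0]
gripper_width: 0.0136
time_s: 27.93
eef_pos: [0.5581, -0.351, 0.2596]
tcp_rot: [-0.001, 0.354, 0.935, -0.0]
contact_force: [0.7, 0.0, -1.3]
gripper_width: 0.0136
time_s: 28.35
eef_pos: [0.5586, -0.351, 0.2885]
tcp_rot: [-0.0, 0.621, 0.784, 0.0]
contact_force: [0.1, -0.1, -1.2]
gripper_width: 0.0135
time_s: 28.68
eef_pos: [0.5586, -0.3509, 0.2881]
tcp_rot: [-0.0, 0.706, 0.708, -0.0]
contact_force: [0.1, -0.0, -2.1]
gripper_width: 0.0138
grip [(1527, [256.0, 264.0], [-0.6, 0.0], [34.1, 12.9], 0.1, [-30.0, -29.0, -22.0])]
cup  [(1128, [255.0, 202.0], [2.3, -0.7], [57.4, 51.0], 86.8, [52.0, 54.0, 73.0])]
tcp [ 0.5586 -0.3509  0.2881] w 0.0138 f [ 0.1 -0.  -2.1]
[232.1 113.3  -1.8] [-0.004  1.    -0.001]
```

```bash
python3 -m handwheel '[25,12,0,0,55,27,0,0,85,42,0,0,117,57,0,0,150,73,0,0]'
python3 -m handwheel '[32,16,0,0,62,31,0,0,82.5,40.5,0,0,82.5,40.5,0,0,82.5,40.5,0,0]'
python3 -m handwheel '[0,0,0,0]'
python3 -c "
from h import *
held();s=st();print(go([.671,-.118,.140],s),rot(s).round(3)[0])"
```

```text
time_s: 29.15
eef_pos: [0.6319, -0.2002, 0.2888]
tcp_rot: [-0.0, 0.706, 0.708, 0.0]
contact_force: [1.8, -1.0, -0.5]
gripper_width: 0.0138
time_s: 29.57
eef_pos: [0.6727, -0.1167, 0.2881]
tcp_rot: [-0.0, 0.705, 0.709, -0.0]
contact_force: [-0.8, -1.2, -0.1]
gripper_width: 0.0136
time_s: 29.65
eef_pos: [0.6717, -0.1198, 0.2887]
tcp_rot: [0.0, 0.707, 0.707, -0.0]
contact_force: [-0.2, -0.4, -1.1]
gripper_width: 0.0136
grip [(1528, [256.0, 265.0], [-0.6, 0.0], [33.9, 12.8], 0.1, [-30.0, -29.0, -22.0])]
cup  [(991, [255.0, 200.0], [3.0, -0.2], [49.2, 57.1], 1.5, [52.0, 54.0, 73.0])]
tcp [ 0.6717 -0.1198  0.2887] w 0.0136 f [-0.2 -0.4 -1.1]
[  2.7  -0.5 148.9] [ 0.001  1.    -0.   ]
```

```bash
python3 -m handwheel '[2,0,30,0,2,0,60,0,2,0,90,0,2,0,120,0,2,0,140,0]'
python3 -m handwheel '[0,0,6,0,0,0,10,0,0,0,10,0,0,0,10,0]'
python3 -m handwheel '[0,-10,0,0,0,-22,0,0,0,-34,0,0,0,-46,0,0,0,-56,0,0]'
python3 -m handwheel '[0,-6,0,0,0,-10.5,0,0,0,-10.5,0,0]'
python3 -c "
from h import *
held(); print(go([.6045,-.118,.1185]))"
```

```text
time_s: 30.12
eef_pos: [0.6703, -0.1183, 0.1461]
tcp_rot: [-0.001, 0.708, 0.707, -0.001]
contact_force: [-0.4, 0.8, -1.1]
gripper_width: 0.0139
time_s: 30.45
eef_pos: [0.673, -0.1176, 0.1403]
tcp_rot: [0.001, 0.707, 0.707, 0.001]
contact_force: [0.1, -1.1, -0.6]
gripper_width: 0.0137
time_s: 30.87
eef_pos: [0.6164, -0.1172, 0.1404]
tcp_rot: [0.001, 0.707, 0.707, 0.001]
contact_force: [0.7, -0.1, -1.0]
gripper_width: 0.0135
time_s: 31.12
eef_pos: [0.6055, -0.1168, 0.1393]
tcp_rot: [0.0, 0.707, 0.707, 0.0]
contact_force: [-0.4, 0.7, -1.1]
gripper_width: 0.0141
grip [(1524, [256.0, 264.0], [-0.8, 0.0], [34.2, 12.8], 0.1, [-30.0, -29.0, -22.0])]
cup  [(941, [247.0, 200.0], [7.8, -8.0], [40.5, 73.1], 2.7, [35.0, 53.0, 71.0])]
tcp [ 0.6055 -0.1168  0.1393] w 0.0141 f [-0.4  0.7 -1.1]
[-1.3 -1.6 20.7]
```

```bash
python3 -m handwheel '[-1,-1,5,0,-1,-1,10,0,-1,-1,15,0,-1,-1,18,0,-1,-1,19,0]'
python3 -m handwheel '[0,0,1,0,0,0,2,0,0,0,2,0,0,0,2,0]'
python3 -m handwheel '[0,0,-1.5,0,0,0,-1.5,0,0,0,-1.5,0,0,0,-1.5,0,0,0,-1.5,0]' 30 50
python3 -m handwheel '[0,0,-8,0,0,0,-25,0,0,0,-50,0,0,0,-85,0,0,0,-120,0]'
python3 -m handwheel '[0,0,-30,0,20,0,-60,0,50,0,-90,0,85,0,-120,0,85,0,-145,0]' 60
python3 -m handwheel '[0,0,0,0,0,0,0,0]'
python3 - <<'E'
from h import *
im,d,C,k=grab("wrist","w7.png");s=st();print(s["eef_pos"])
P=pts(d,C,k);z=P[...,2]
m=(d>.05)&(im.max(2)<90)&(z>.125)&(z<.17)&(abs(P[...,0]-.605)<.03)
print(*blob(P,m)[:4],sep="\n")
E
```

```text
time_s: 31.58
eef_pos: [0.6047, -0.1179, 0.1192]
tcp_rot: [-0.0, 0.707, 0.707, -0.0]
contact_force: [-1.3, 0.1, 4.4]
gripper_width: 0.014
time_s: 31.92
eef_pos: [0.6052, -0.1186, 0.1186]
tcp_rot: [0.001, 0.707, 0.707, 0.0]
contact_force: [-1.3, -0.4, 6.8]
gripper_width: 0.0134
time_s: 32.33
eef_pos: [0.6047, -0.1175, 0.1189]
tcp_rot: [-0.0, 0.707, 0.707, -0.0]
contact_force: [-0.1, 0.6, -0.5]
gripper_width: 0.0299
time_s: 32.75
eef_pos: [0.604, -0.1177, 0.2404]
tcp_rot: [-0.001, 0.707, 0.707, -0.001]
contact_force: [1.0, 0.0, 0.3]
gripper_width: 0.03
time_s: 33.17
eef_pos: [0.6049, -0.026, 0.3855]
tcp_rot: [-0.001, 0.704, 0.71, 0.001]
contact_force: [0.9, 0.8, -1.3]
gripper_width: 0.0591
time_s: 33.33
eef_pos: [0.6053, -0.0326, 0.386]
tcp_rot: [0.001, 0.707, 0.708, 0.001]
contact_force: [0.7, -0.8, 0.2]
gripper_width: 0.0602
[ 0.60450462 -0.03316818  0.38442161]
(263, [254.0, 113.0], [604.1, 38.3], [33.3, 12.1], 89.9, [146.0, 148.0, 149.0])
(251, [254.0, 170.0], [604.1, -39.2], [12.8, 33.1], 0.1, [138.0, 147.0, 149.0])
(246, [253.0, 221.0], [604.1, -117.9], [13.8, 33.6], 0.4, [132.0, 147.0, 149.0])
(47, [233.0, 53.0], [579.9, 106.9], [9.6, 5.6], 1.2, [166.0, 167.0, 168.0])
```

View pics/w7.png

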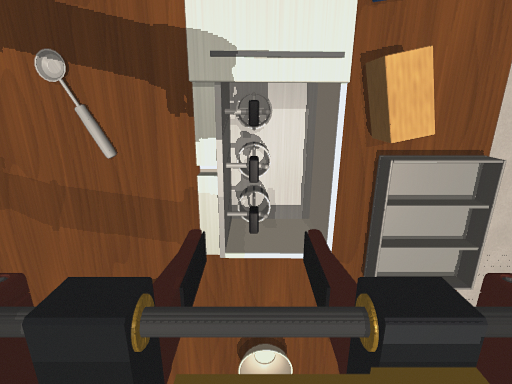

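All three baskets hang, with their grips at (254,113), (254,170) and (253,221), all level with tops at z≈148 mm. Now to the knob to close the cover.

```bash
python3 -m handwheel '[38,-10,0,0,76,-20,0,0,114,-31,0,0,152,-41,0,0,190,-51,0,0]' 87
python3 -m handwheel '[35,-9,0,0,54,-14,0,0,54,-14,0,0,54,-14,0,0]'
python3 - <<'E'
from h import *
im,d,C,k=grab("wrist");s=st();print(s["eef_pos"])
P=pts(d,C,k);z=P[...,2]
m=(d>.05)&(z>.206)&(z<.23)&(abs(P[...,0]-.54)<.04)&(abs(P[...,1]-.21)<.04)
print(*blob(P,m)[:2],sep="\n"); print(go([.5395,.2108,.1845]))
E
```

```text
time_s: 33.8
eef_pos: [0.5523, 0.1574, 0.3827]
tcp_rot: [-0.0, 0.708, 0.706, -0.001]
contact_force: [-0.5, 0.8, 0.3]
gripper_width: 0.0862
time_s: 34.13
eef_pos: [0.5389, 0.2113, 0.3826]
tcp_rot: [-0.0, 0.707, 0.708, -0.001]
contact_force: [0.7, -1.9, 0.2]
gripper_width: 0.0869
[0.53948786 0.20965524 0.38306813]
(490, [256.0, 180.0], [539.6, 207.7], [29.0, 28.3], 89.9, [211.0, 213.0, 214.0])
[  1.5   0.3 198.6]
```

```bash
python3 -m handwheel '[0,0.5,35,0,-1,0.5,75,0,-2,0.5,115,0,-2,0.5,150,0,-2,0.5,185,0]'
python3 -m handwheel '[0,0,10,0,0,0,13.5,0,0,0,13.5,0,0,0,13.5,0]'
python3 -m handwheel '[0,0,0,0,0,0,0,0,0,0,0,0,0,0,0,0,0,0,0,0]' 20 45
python3 -m handwheel '[0,0,0,0,0,0,0,0,0,0,0,0,0,0,0,0,0,0,0,0]'
python3 -m handwheel '[0,0,-4,0,0,0,-8,0,0,0,-11,0,0,0,-14,0,0,0,-14,0]'
python3 -m handwheel '[0,0,0,0,0,0,0,0]'
```

```text
time_s: 34.6
eef_pos: [0.5403, 0.2059, 0.1974]
tcp_rot: [0.0, 0.709, 0.706, -0.0]
contact_force: [1.0, 1.1, -0.1]
gripper_width: 0.0866
time_s: 34.93
eef_pos: [0.5417, 0.2088, 0.1876]
tcp_rot: [0.001, 0.708, 0.707, 0.001]
contact_force: [1.4, 0.7, 0.3]
gripper_width: 0.0865
time_s: 35.35
eef_pos: [0.5403, 0.2095, 0.1861]
tcp_rot: [0.0, 0.707, 0.707, 0.0]
contact_force: [0.4, -0.7, -0.2]
gripper_width: 0.0572
time_s: 35.77
eef_pos: [0.5402, 0.2093, 0.1856]
tcp_rot: [0.0, 0.707, 0.707, -0.0]
contact_force: [1.6, 0.6, -1.0]
gripper_width: 0.0292
time_s: 36.18
eef_pos: [0.5402, 0.2093, 0.1999]
tcp_rot: [0.0, 0.707, 0.707, 0.0]
contact_force: [4.0, 0.9, -9.1]
gripper_width: 0.029
time_s: 36.35
eef_pos: [0.5401, 0.2093, 0.1995]
tcp_rot: [0.0, 0.707, 0.707, -0.0]
contact_force: [2.8, 1.3, -9.1]
gripper_width: 0.0293
```

```bash
python3 -m handwheel '[-8,0,0,0,-24,0,0,0,-40,0,0,0,-57,0,0,0,-74,0,0,0]'
python3 -m handwheel '[-18,0,0,0,-36,0,0,0,-54,0,0,0,-72,0,0,0,-90,-0.5,0,0]'
python3 -m handwheel '[-18,0,0,0,-36,0,0,0,-52,0,0,0,-66,0,0,0,-76,-0.5,0,0]'
python3 -m handwheel '[-4,0,0,0,-8,0,0,0,-10,0,0,0,-11,0,0,0,-11,0,0,0]'
python3 -m handwheel '[-2,0,0,0,-3,0,0,0,-3,0,0,0]'
```

```text
time_s: 36.77
eef_pos: [0.5398, 0.1351, 0.1995]
tcp_rot: [-0.001, 0.707, 0.707, 0.0]
contact_force: [3.2, 2.5, -8.8]
gripper_width: 0.0291
time_s: 37.18
eef_pos: [0.5393, 0.0451, 0.1995]
tcp_rot: [-0.001, 0.707, 0.707, 0.0]
contact_force: [4.3, 3.4, -9.8]
gripper_width: 0.0293
time_s: 37.6
eef_pos: [0.5389, -0.0318, 0.1996]
tcp_rot: [-0.0, 0.707, 0.707, 0.0]
contact_force: [4.0, 1.1, -9.1]
gripper_width: 0.0294
time_s: 38.02
eef_pos: [0.5389, -0.0384, 0.1992]
tcp_rot: [-0.002, 0.706, 0.708, 0.001]
contact_force: [2.6, 6.6, -8.7]
gripper_width: 0.0293
time_s: 38.27
eef_pos: [0.5389, -0.0387, 0.199]
tcp_rot: [-0.003, 0.705, 0.709, 0.002]
contact_force: [2.7, 13.6, -8.5]
gripper_width: 0.0292
```

```bash
python3 -m handwheel '[0,0,4,0,0,0,8,0,0,0,12,0,0,0,14,0,0,0,14,0]'
python3 -m handwheel '[3,0,0,0,3,0,0,0,3,0,0,0]'
python3 -m handwheel '[0,0,0,0,0,0,0,0,0,0,0,0,0,0,0,0,0,0,0,0]' 87
python3 -m handwheel '[0,0,-35,0,0,0,-75,0,0,0,-115,0,0,0,-155,0,0,0,-195,0]'
python3 -m handwheel '[30,28,0,0,60,56,0,0,90,84,0,0,90,84,0,0,90,84,0,0]'
python3 - <<'E'
from h import *
im,d,C,k=grab("wrist","w8.png");s=st();print(s["eef_pos"])
P=pts(d,C,k);z=P[...,2]
m=(d>.05)&(z>.2)&(z<.24)&(abs(P[...,0]-.54)<.04)&(abs(P[...,1]+.04)<.04)
print(*blob(P,m)[:2],sep="\n"); print(blob(P,(d>.05)&(z>.157)&(z<.167))[:1])
print("btn",blob(P,(d>.05)&(z>.145)&(z<.156)&(P[...,1]>.16)&(abs(P[...,0]-.63)<.06))[:3])
E
```

```text
time_s: 38.68
eef_pos: [0.539, -0.0387, 0.1856]
tcp_rot: [-0.003, 0.705, 0.709, 0.002]
contact_force: [-0.2, 14.0, -2.0]
gripper_width: 0.029
time_s: 38.93
eef_pos: [0.539, -0.0385, 0.1856]
tcp_rot: [-0.002, 0.706, 0.708, 0.001]
contact_force: [0.3, 10.1, -4.3]
gripper_width: 0.0296
time_s: 39.35
eef_pos: [0.5393, -0.0423, 0.1859]
tcp_rot: [0.0, 0.707, 0.707, 0.0]
contact_force: [0.1, -0.4, -0.2]
gripper_width: 0.0591
time_s: 39.77
eef_pos: [0.5387, -0.0425, 0.3828]
tcp_rot: [0.0, 0.707, 0.707, 0.0]
contact_force: [0.6, 0.2, -1.3]
gripper_width: 0.0866
time_s: 40.18
eef_pos: [0.6239, 0.0507, 0.3792]
tcp_rot: [0.0, 0.706, 0.709, -0.001]
contact_force: [-0.0, -1.1, 0.4]
gripper_width: 0.0869
[0.62318307 0.04813832 0.37988729]
(341, [191.0, 246.0], [543.3, -38.5], [19.2, 29.6], 6.5, [202.0, 213.0, 214.0])
[(22722, [255.0, 219.0], [622.7, -37.4], [256.3, 199.4], 89.7, [162.0, 163.0, 165.0])]
btn [(563, [267.0, 23.0], [637.6, 224.0], [29.1, 28.7], 52.8, [149.0, 151.0, 153.0])]
```

View pics/w8.png

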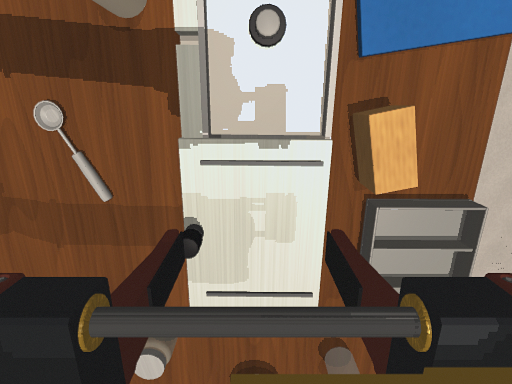

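Wrist view: the cover is shut and the knob at (191,246) is down (top z 213 mm, as when first locked). The start button is in the open at (267,23). I'll press it with closed fingers.

```bash
python3 -m handwheel '[38,3,0,0,76,6,0,0,114,9,0,0,150,12,0,0,176,14,0,0]' 0 20
python3 -m handwheel '[0,0,35,0,0,0,70,0,0,0,105,0,0,0,140,0,0,0,170,0]'
python3 -m handwheel '[0,0,20,0,0,0,30,0,0,0,30,0,0,0,30,0]'
python3 - <<'E'
from h import *
im,d,C,k=grab("wrist","w9.png");s=st();print(s["eef_pos"],s["gripper_width"])
P=pts(d,C,k);z=P[...,2]
print("btn",blob(P,(d>.05)&(z>.145)&(z<.156)&(abs(P[...,1]-.224)<.03)&(abs(P[...,0]-.635)<.03))[:2])
print(go([.6375,.224,.155]))
E
```

```text
time_s: 40.65
eef_pos: [0.6365, 0.2261, 0.3812]
tcp_rot: [-0.0, 0.707, 0.707, 0.0]
contact_force: [-0.7, 0.5, -0.3]
gripper_width: 0.057
time_s: 41.07
eef_pos: [0.6364, 0.2219, 0.2095]
tcp_rot: [0.0, 0.708, 0.706, -0.0]
contact_force: [0.2, 0.2, 0.0]
gripper_width: 0.0238
time_s: 41.4
eef_pos: [0.6376, 0.2233, 0.1819]
tcp_rot: [0.0, 0.708, 0.707, 0.0]
contact_force: [0.5, 0.6, 0.8]
gripper_width: 0.0006
[0.63818667 0.22363359 0.18269151] 0.00047564862902258804
btn [(1024, [255.0, 217.0], [637.2, 226.2], [28.9, 26.7], 28.1, [148.0, 151.0, 152.0])]
[ 0.3 -0.8 27.7]
```

```bash
python3 -m handwheel '[1,-0.5,12,0,1,-0.5,24,0,1,-0.5,30,0,1,-0.5,33,0,1,-0.5,35,0]'
python3 -m handwheel '[0,0,1.5,0,0,0,3,0,0,0,4,0,0,0,4,0]'
python3 -c "
from h import *
print(st()['eef_pos'],st()['contact_force'])"
```

```text
time_s: 41.87
eef_pos: [0.6362, 0.2256, 0.1452]
tcp_rot: [-0.0, 0.707, 0.707, -0.0]
contact_force: [-2.6, 0.4, 5.0]
gripper_width: 0.0005
time_s: 42.2
eef_pos: [0.6363, 0.2256, 0.1442]
tcp_rot: [-0.001, 0.707, 0.707, 0.0]
contact_force: [-9.7, -0.3, 19.0]
gripper_width: 0.0003
[0.63625756 0.22557779 0.14422627] [-9.67073778 -0.26531725 19.04722911]
```

Fully pressed: the button bottomed at z 144.2 mm with 19 N. Retreat and do the final checks.

```bash
python3 -m handwheel '[0,0,-10,0,0,0,-40,0,0,0,-80,0,0,0,-120,0,0,0,-160,0]'
python3 -m handwheel '[0,0,-40,0,-25,-15,-70,0,-60,-30,-75,0,-95,-45,-75,0,-130,-60,-75,0]'
python3 -m handwheel '[0,0,0,0,0,0,0,0]'
python3 - <<'E'
from h import *
im,d,C,k=grab("wrist");s=st();print(s["eef_pos"])
P=pts(d,C,k);z=P[...,2]
m=(d>.05)&(z>.2)&(z<.24)&(abs(P[...,0]-.54)<.04)&(abs(P[...,1]+.04)<.04)
print("knob",*blob(P,m)[:2]); print("cover",blob(P,(d>.05)&(z>.157)&(z<.167))[:1])
grab("side","s9.png")
E
```

```text
time_s: 42.62
eef_pos: [0.6365, 0.2248, 0.3034]
tcp_rot: [0.0, 0.707, 0.707, -0.0]
contact_force: [0.7, -0.1, -0.2]
gripper_width: 0.0007
time_s: 43.03
eef_pos: [0.5764, 0.0935, 0.3775]
tcp_rot: [0.001, 0.707, 0.707, 0.001]
contact_force: [0.4, -0.4, 0.7]
gripper_width: 0.0008
time_s: 43.2
eef_pos: [0.5763, 0.0923, 0.3776]
tcp_rot: [-0.0, 0.709, 0.706, 0.001]
contact_force: [0.4, 1.3, 0.1]
gripper_width: 0.0006
[0.57668383 0.09481182 0.3771274 ]
knob (138, [222.0, 270.0], [534.0, -29.9], [11.1, 18.5], 86.9, [201.0, 211.0, 214.0])
cover [(12692, [295.0, 218.0], [622.9, -2.8], [187.3, 199.5], 89.7, [162.0, 163.0, 165.0])]
```

View pics/s9.png

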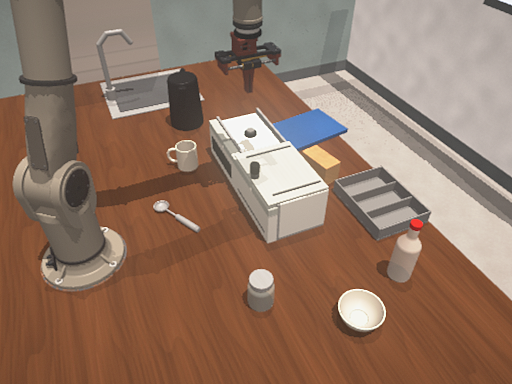

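Side view: the cover is shut with the knob down at (255,170). No basket is left on the counter, and the mug, jar and bowl are where they were at the start.

```bash
python3 -c "
from workcell import env
print(env.close_job())"
```

```text
the job is handed in; nothing more can be done
None
```

The job is done and handed in at about 43 s of robot time. I opened the cover and hung all three baskets, one on each peg. Then I shut the cover, let the pin drop home, and pressed start.

What the last checks showed:
- **Baskets:** just before closing, all three grip tops measured 147–148 mm high (147 mm expected), over pegs 1, 2 and 3, so the baskets hung clear of the floor. I could not see them again once the cover was shut.
- **Cover:** it closed against its end stop. After the press, its far edge measured y = 90.9 mm, against 90.6 mm at the start. The knob top was at 213 mm just before the press, the same as when first locked. The check after the press saw only part of the knob and agreed roughly (201–214 mm).
- **Start button:** it was pressed about 6 mm to its stop, with 19 N on the tool.
- **Bystanders:** the mug, jar and bowl looked unmoved in the last side picture. I judged this by eye and did not measure it.

One reading disagreed: when open, the cover rested about 2 mm short of its end stop, because I tugged it back to test the lock. The knob was down at its locked height then, so I took the pin to be in its hole.

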